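# Clamp a tin with a guarded hold-to-run lever

## Robot

A 6-joint arm with a two-finger parallel gripper is mounted at the origin on a cart in front of the work surface, level with it; the furniture and walls round the work are solid. World frame = base frame: x ahead of the robot, y to its left, z up, the work surface at z = 0. Lengths are in m, angles in rad, forces in N, time in s.
With the tool pointing down it reaches from about 0.325 to 0.775 m from the base axis. Payload 9.3 kg.
Tool frame: the origin (TCP) lies on the mounting face of the last link; the fingertips stand 173 mm ahead of it and the grasp point (between the pads) lies 155 mm ahead of it (r.finger_overhang is the distance from the TCP to the fingertips, in m); z points along the fingers, y is the line along which they close (so a half turn about z gives the same grasp; the last joint's range is limited). The gripper opens to 85 mm and grips with 20 to 120 N. Pads are 22 mm wide; open, the fingers measure 114 mm over their backs; the gripper's body (76 mm by 85 mm) begins 54 mm behind the grasp point. The pads swing forward as they close: fully open they stand 13 mm farther back than shut.
Start: joints at [-1.265, 0.259, 0.021, 1.334, 0, 1.418], TCP at [0.244, -0.493, 0.405] pointing down, gripper open.
Joint ranges: [-3.04, 3.04], [-0.91, 1.82], [-1.04, 1.36], [-1.92, 1.95], [-1.52, 1.45], [-3.14, 3.14]. Speed limits (rad/s): [2.22, 2.22, 2.79, 3.14, 3.14, 3.14].

## Interface

Orientations are given as a unit quaternion [x, y, z, w].
In Python, from workcell import r gives the robot as it stands.
- The arm moves only by the tool play_rows, never from a script. Its argument "targets" is a list of rows, each a list of 7 numbers: the shift along the tool's x, y, z in normalised numbers (1 is 0.75 m), then the turn, a rotation vector about the tool's x, y, z in shares of 360 degrees (1.0 is 360 degrees), then the finger opening in mm, from 0 to 85.4. A call has 1 to 5 rows; each row is the pose to reach, as a shift and turn from the pose commanded when the call began, along the tool's axes at that moment; what a row does not reach only later rows make up. A row lasts 1/10 s, in which the tool goes at most 50 mm and 8.59 degrees, less where a joint would pass 70% of its speed; a pose out of reach is approached as far as the arm can. No shift or turn number may pass 1 either way. A call with a gripper value outside its range is refused whole. The fingers move at their own pace and stop on an object; the grip force is fixed at half the most. Time passes only in rows, so rows that repeat a pose let the fingers close. It gives the time, the measured TCP pose, the force, the opening and the grip force at its end, in the units of the state.
- r.observe(): the state, without advancing time (a new reading comes with each control period).
- r.grab_frame(name): name is "scene" or "top"; returns (picture, depth): 400x640x3 uint8, red, green, blue; 400x640 float32, m along the optical axis (not along the pixel's ray), 0 where there is no reading.
- r.get_calibration(name): a dict with "intrinsics" (3x3 intrinsics, pixels), "cam_to_world" (4x4, takes a point from camera to world coordinates). Camera axes: x right, y up, looking along -z (the intrinsics and any distortion apply to the point x, -y, -z); pixel columns grow to the right and rows downward; lengths in m; the calibration is good to about 2 mm. A picture is of the moment at which its call begins. get_calibration takes no time and is no camera call.
- r.hand_in(): hands the job in; it is judged then, once.
Trained networks look in the newest picture that a camera, given by its name, has taken for a name from the list of things; names that differ only in an ending like _2 or _b are one class to them, and where a whole thing is asked for, a point or a joint stands for the part that bears it (a point fixed in the world has none). Each returns a list of dicts, best first, with "conf" (0 to 1); they miss things now and then, are a little off and sometimes report something else, mostly with a low value. They report only what shows in the picture. A call takes as long as a camera call. They do not tell look-alikes from the thing itself.
- r.search_frame(camera, query): "centre" ([column, row] in pixels, amid what is visible of it).
- r.cut_out(camera, query): "region" (400x640 bool, what is visible of it) and "centre" ([column, row] in pixels, amid what is visible of it).
- r.spot_point(camera, query): "centre" ([column, row] in pixels: a listed point, or the origin of a listed thing).
The state is a dict: "clock": time; "joint_positions": joint angles; "dq": joint speeds; "joint_efforts": joint torques, N m; "ee_pos": TCP position; "ee_rot": TCP orientation; "force": force on the tool from outside, world axes, zero at the start; "torque": the same for the moment, N m; "gripper_width": finger opening in m; "grip_force": force on a finger pad.
Only numpy, scipy, OpenCV 4.12 (cv2) and the standard library are available. Lean on these libraries where they do the work, as an engineer would, in place of code of your own. Each camera call takes 0.05 s, during which the arm holds its last target. There are 200 camera calls.

## Task

Stand the short sample tin upright on the round rubber seat of the lever clamp and let go of it without dropping it; then flip the safety catch over to the left, away from the lever, and pull the black-handled lever towards the front of the clamp, all the way to its stop, so that the jaw presses on the tin. Finish while still gripping and holding the lever there, since it springs back when let go. Leave the two tall tins and the other things on the bench where they are.

Things in the scene. Friction and masses are not known exactly. Their poses are not given: they have to be found in the camera images.
- short_tin: the short plain grey tin with lid, 63 mm across and 62 mm tall, upright, about 0.1 kg; origin at the centre of its underside, z up. It goes into the clamp
- tall_tin_a: a tall tin, 67 mm across, 85 mm tall, origin at the centre of its underside; stays where it is. The three tins may stand in each other's places
- tall_tin_b: another tall tin, 67 mm across, 85 mm tall, origin at the centre of its underside; stays where it is
- screwdriver: screwdriver lying near the front edge, 26 x 195 x 26 mm, origin at the middle of its underside; stays where it is
- masking_tape: roll of masking tape lying flat, 89 mm across, 25 mm high, origin at the centre of its underside; stays where it is
- clamp: the lever clamp, fixed to the bench: grey base plate 180 (x) x 240 (y) x 12 mm. Origin on the bench near its middle; its x points to the rear, its front (-x) looks roughly to the robot, its y to its left; z up. The tin seat is in its front left quarter, the lever on its right, the catch post between them. Highest part: the lever handle, about 190 mm
- seat (a point): centre of the round rubber seat (72 mm disc, its top 14 mm above the bench), axes as the clamp's. A fixed V jaw stands in front of it (-x) and the flat pad behind it (+x), tops 50 to 60 mm above the bench; the gap takes the tin with 8 mm to spare in front and behind. The sides (+y, -y) are open to 60 mm from the centre for the fingers: hold the tin across the clamp's y
- catch (a joint): safety catch: 0 (up to 0.15 at the start) its tab stands upright and its bar lies across in front of the lever and blocks it; grows as the tab tips to the clamp's left (+y), and the bar rises out of the way; stop at 1.45 rad, lever free from about 1.0. Stays where it is left; about 2 N at mid tab moves it
- catch_tab (a point): top of the catch's steel tab, middle of its 30 mm width; the tab is a flat plate 5 mm thick, facing the clamp's y, 60 mm long from its pivot. Push it from its right (-y) side: 45 mm of space to the right of it is free above the post
- catch_pivot (a point): point on the catch's hinge axis (parallel to the clamp's x) right below the tab, 100 mm above the bench, fixed to the clamp; axes as the clamp's. The 20 mm wide post under it ends 11 mm above this point
- lever (a joint): lever angle: 0 at rest, leaning 0.4 rad to the rear; grows as it is pulled to the front (the clamp's -x), stop at 0.7 rad. A spring returns it: 2 N at the handle at the start, 7 N at the stop
- lever_grip (a point): where to grip the lever: middle of its black handle, a round bar 20 mm thick and 85 mm long, lying along the clamp's y and sticking out to the right (-y) of the lever's steel arm, clear 35 mm either way; about 178 mm above the bench at rest, moves with the lever. Pinch it from above, fingers in front and behind; it may turn between them
- lever_pivot (a point): point on the lever's hinge axis (parallel to the clamp's y) in line with lever_grip, 40 mm above the bench, fixed to the clamp, axes as the clamp's; lever_grip runs on a circle of 150 mm radius round it
- pad: the clamp's flat rubber pad behind the seat, 46 mm wide, 32 mm high, 8 mm thick; origin in the middle of the face that meets the tin, 12 mm below its centre. Full pull of the lever moves it 25 mm forward; it slides the tin 8 mm forward into the V and presses it with 4 to 8 N through its own spring
Not all that is in view belongs to the job. What is shaped like the short_tin but turquoise is not meant.

How it is judged:
On the way, in this order (a step that is already met when the one before it is completed fails the run):
1. the short tin stands upright on the seat between the jaws, released, the catch still on (x of short_tin in the frame of seat between -0.013 and 0.012 m and y of short_tin in the frame of seat between -0.012 and 0.012 m and z of short_tin in the frame of seat between -0.005 and 0.005 m and angle between short_tin's own z axis and vertical below 0.1 rad and contact force between the fingers and short_tin below 0.3 N and linear speed of short_tin below 0.02 m/s and value of joint catch below 0.5 rad), for 0.2 s.
2. the catch is flipped over (more than 1.1 rad) while the lever still rests (value of joint catch above 1.1 rad and value of joint lever below 0.15 rad), for 0.1 s.
At the end, for the whole second after the job is handed in: the robot's fingers hold the lever (at least 1.5 N) at more than 0.6 of its 0.7 rad, still; the catch is flipped over beyond 1.0 rad; the short tin stands upright (within 0.1 rad) on the seat, within about 12 mm of its centre, not touched by the robot and pressed by the pad with more than 3 N (x of short_tin in the frame of seat between -0.013 and 0.012 m and y of short_tin in the frame of seat between -0.012 and 0.012 m and z of short_tin in the frame of seat between -0.005 and 0.005 m and angle between short_tin's own z axis and vertical below 0.1 rad and value of joint catch above 1 rad and value of joint lever above 0.6 rad and velocity of joint lever between -0.1 and 0.1 rad/s and contact force between pad and short_tin above 3 N and contact force between the fingers and lever above 1.5 N and contact force between the arm and short_tin below 0.3 N); the arm keeps its last pose, push and grip.
It fails at once if a tall tin, the screwdriver or the masking tape is moved more than 30 mm or a tall tin is tipped (distance of any of tall_tin_a, tall_tin_b, screwdriver, masking_tape from where it was at the start of the episode above 0.03 m or angle between any of tall_tin_a, tall_tin_b's own z axis and vertical above 0.3 rad).
It fails at once if the short tin is dropped or thrown (faster than 0.6 m/s with no finger on it) (linear speed of short_tin above 0.6 m/s and contact force between the fingers and short_tin below 0.05 N).
It also fails if it takes over 61 s, if anything falls off the work surface, if the arm or the gripper's body presses on something with over 40 N, if the wrist force passes 120 N, or if a joint passes its speed limit or range.

## Working session

There is one attempt and no reset: what is moved stays moved. The work goes in short steps, Python scripts to look and compute and a tool call to move; the robot and the scene stay as the last step left them, time stands still between calls to the robot, and variables do not carry over. Pictures are saved under pics/ and viewed, at most 10 in all, crops included, and the job is handed in when it is done.

Besides the shell and the picture viewer there is one more tool, called after "Request:" as name([rows], argument=value, ...), one row to a line, values as JSON. play_rows: Moves the arm, as the interface text tells. Its arguments: {"type":"object","properties":{"targets":{"type":"array"}},"required":["targets"]}

```bash
ls; mkdir -p pics
cat > h.py <<'E'
import numpy as np, cv2
from workcell import r
from scipy.spatial.transform import Rotation as R
def save(n,img): cv2.imwrite(f'pics/{n}.png',img[:,:,::-1])
def world(cam,depth):
    c=r.get_calibration(cam);K=np.array(c['intrinsics']);T=np.array(c['cam_to_world'])
    v,u=np.mgrid[0:depth.shape[0],0:depth.shape[1]]
    p=np.stack([(u-K[0,2])/K[0,0]*depth,-(v-K[1,2])/K[1,1]*depth,-depth],-1)
    return p@T[:3,:3].T+T[:3,3]
def ray(cam,uv,z):
    c=r.get_calibration(cam);K=np.array(c['intrinsics']);T=np.array(c['cam_to_world'])
    d=T[:3,:3]@np.array([(uv[0]-K[0,2])/K[0,0],-(uv[1]-K[1,2])/K[1,1],-1]);o=T[:3,3]
    return o+d*(z-o[2])/d[2]
E
python3 - <<'E'
from h import *
for c in ('scene','top'):
    k=r.get_calibration(c); print(c,{a:(np.round(b,3).tolist()) if not isinstance(b,str) else b for a,b in k.items()})
    im,d=r.grab_frame(c); save(c+'0',im); np.save(c+'0.npy',d)
    W=world(c,d)
    for q in ('short_tin','tall_tin_a','screwdriver','masking_tape','clamp'):
        for x in r.search_frame(c,q): 
            u=np.round(x['centre']).astype(int); print(c,q,u,round(x['conf'],2),np.round(W[u[1],u[0]],3))
    for q in ('seat','catch_tab','catch_pivot','lever_grip','lever_pivot','short_tin','pad','clamp'):
        for x in r.spot_point(c,q): 
            u=np.round(x['centre']).astype(int); print(c,'P',q,np.round(x['centre'],1),round(x['conf'],2),np.round(W[u[1],u[0]],3))
print(r.observe())
E
```

```text
pics
scene {'intrinsics': [[417.28, 0.0, 324.748], [0.0, 417.28, 191.745], [0.0, 0.0, 1.0]], 'cam_to_world': [[-0.917, 0.275, -0.288, 0.214], [-0.398, -0.669, 0.628, 0.624], [-0.02, 0.691, 0.723, 0.903], [0.0, 0.0, 0.0, 1.0]]}
scene short_tin [290 233] 0.7 [0.572 0.062 0.065]
scene short_tin [329 271] 0.68 [0.437 0.127 0.063]
scene short_tin [304 314] 0.19 [0.439 0.258 0.084]
scene tall_tin_a [306 315] 0.63 [0.433 0.259 0.085]
scene tall_tin_a [267 261] 0.58 [0.576 0.171 0.086]
scene screwdriver [342 332] 0.88 [0.359 0.237 0.023]
scene masking_tape [302 162] 0.7 [ 0.681 -0.23   0.026]
scene clamp [349 196] 0.57 [ 0.496 -0.161  0.013]
scene P seat [342.5 217.5] 0.66 [ 0.484 -0.074  0.015]
scene P catch_pivot [357.8 171. ] 0.8 [ 0.481 -0.185  0.098]
scene P catch_pivot [349.1 117.8] 0.4 [ 0.55  -0.29   0.188]
scene P lever_grip [350.5 119.3] 0.89 [ 0.547 -0.29   0.186]
scene P lever_pivot [364.4 165.9] 0.63 [ 0.465 -0.187  0.121]
scene P short_tin [328.4 281.6] 0.83 [0.433 0.143 0.042]
scene P short_tin [292.1 239.7] 0.56 [0.57  0.061 0.035]
scene P pad [334.8 205.2] 0.55 [ 0.52  -0.11
[... 1336 characters left out ...]
ositions': array([-1.26458413e+00,  2.58604217e-01,  2.15070919e-02,  1.33367389e+00,
        1.90599436e-05,  1.41822009e+00]), 'dq': array([ 1.00136756e-03, -3.10191452e-06, -1.83609815e-03, -7.05366519e-04,
        4.92604411e-04, -1.93048541e-04]), 'joint_efforts': array([ 1.60747932e-03, -5.55386889e+01,  3.44730914e+01,  1.48375817e-03,
       -5.15942463e-05,  1.13383393e-05]), 'ee_pos': array([ 0.2435859 , -0.49312625,  0.40467923]), 'ee_rot': array([9.73804321e-01, 2.27387652e-01, 1.04731739e-05, 1.18880253e-05]), 'force': array([-0.20947909, -0.06083651, -0.07390969]), 'torque': array([-0.00179511,  0.00533471, -0.04818573]), 'grip_force': 0.0, 'gripper_width': 0.08513032314389478}
```

Run:
```python
import cv2,numpy as np
a=cv2.imread('pics/top0.png')[110:310,150:470]; b=cv2.imread('pics/scene0.png')[100:340,240:420]
cv2.imwrite('pics/topc.png',cv2.resize(a,None,fx=2.5,fy=2.5,interpolation=cv2.INTER_CUBIC))
cv2.imwrite('pics/scenec.png',cv2.resize(b,None,fx=2.5,fy=2.5,interpolation=cv2.INTER_CUBIC))
```

```text
(no output)
```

View pics/topc.png

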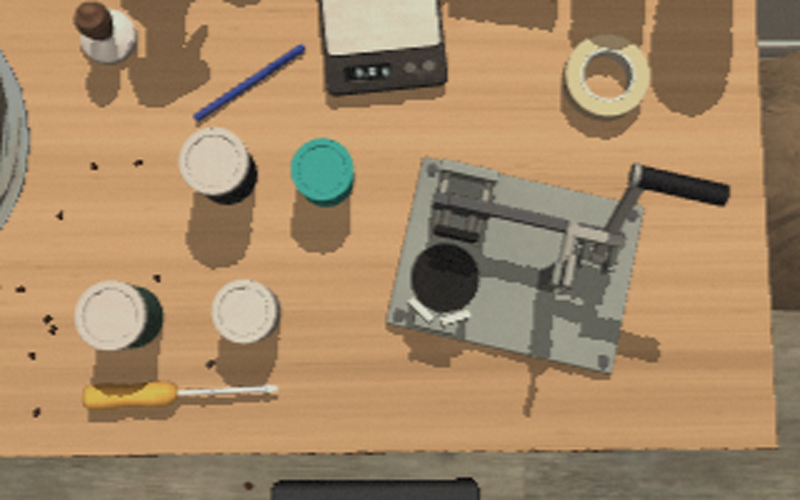

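View pics/scenec.png

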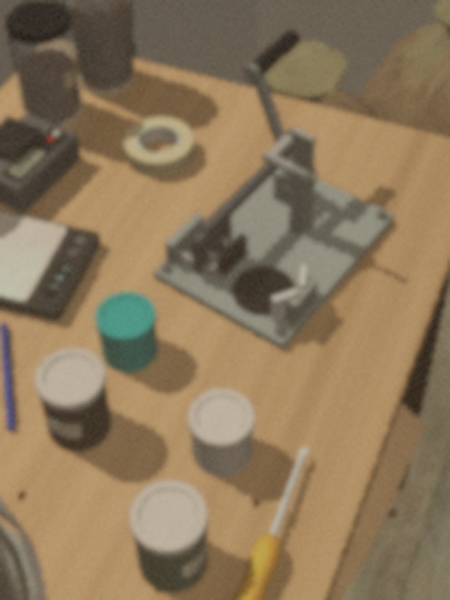

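Top image: the grey plain short tin at (249,235); the turquoise look-alike at (277,179), not meant; the tall tins at (197,235) and (240,175), tops at 85 mm. The grey one fits, with its top at 62 mm, plain grey sides in the enlarged crop and no dark label. The clamp has its seat at top px (330,222), the catch near (376,215) and the lever handle near (426,184).

```bash
cat > m.py <<'E'
from h import *
def clampframe():
    return None
E
python3 - <<'E'
from h import *
from scipy.optimize import least_squares
P={}
for c in ('top','scene'):
    d=np.load(c+'0.npy'); im=cv2.imread(f'pics/{c}0.png')[:,:,::-1].astype(int); W=world(c,d); ok=d>0
    x,y,z=W[...,0],W[...,1],W[...,2]
    b=ok&(abs(z)<.006)&(x>.4)&(x<.65)&(y>-.05)&(y<.2); print(c,'bench z',np.median(z[b]))
    # plate: grey pixels z 6..18mm
    sat=im.max(-1)-im.min(-1)
    m=ok&(z>.004)&(z<.022)&(sat<40)&(x>.38)&(x<.62)&(y>-.31)&(y<-.02)
    n,l,s,_=cv2.connectedComponentsWithStats(cv2.morphologyEx(m.astype(np.uint8),cv2.MORPH_CLOSE,np.ones((7,7))),connectivity=4)
    k=1+np.argmax(s[1:,4]); pts=W[(l==k)&m]; print('plate',len(pts),np.median(pts[:,2]),cv2.minAreaRect((pts[:,:2]*1000).astype(np.float32)))
    # tin lid
    for nm,(cx,cy) in dict(tin=(.441,.113),).items():
        t=ok&(abs(z-.0615)<.008)&(np.hypot(x-cx,y-cy)<.045); p=W[t]
        print(nm,t.sum(),np.median(p[:,2]),cv2.minEnclosingCircle((p[:,:2]*1000).astype(np.float32)),p[:,:2].mean(0))
        u=np.argwhere(t); print('px',u.mean(0)[::-1])
    # seat: dark px
    t=ok&(im.sum(-1)<130)&(abs(z-.014)<.012)&(np.hypot(x-.477,y+.09)<.06); p=W[t]
    print('seat',t.sum(),np.median(p[:,2]),cv2.minEnclosingCircle((p[:,:2]*1000).astype(np.float32)),p[:,:2].mean(0))
    # handle
    t=ok&(z>.155)&(z<.21)&(im.sum(-1)<150)&(x>.48)&(x<.62)&(y<-.22); p=W[t]
    print('handle',t.sum(),p.mean(0),np.percentile(p[:,2],[5,50,95]),cv2.minAreaRect((p[:,:2]*1000).astype(np.float32)))
    t=ok&(z>.125)&(z<.2)&(np.hypot(x-.475,y+.185)<.04); p=W[t]
    print('tab',t.sum(),p.mean(0),p.min(0),p.max(0)); 
    print(cv2.minAreaRect((p[p[:,2]>.15][:,:2]*1000).astype(np.float32)))
E
```

```text
top bench z -0.0012420008226238233
plate 4794 0.011036139639093778 ((494.3448791503906, -159.2353515625), (238.9138946533203, 180.15969848632812), 76.89335632324219)
tin 525 0.0602326896253631 ((446.389404296875, 116.84764862060547), 31.94993019104004) [0.44583818 0.11661004]
px [246.84       234.04952381]
seat 490 0.012651880613236521 ((480.5652770996094, -84.64833068847656), 34.663299560546875) [ 0.48143482 -0.08506228]
handle 288 [ 0.5489204  -0.28550771  0.18484933] [0.17982335 0.18540425 0.18810978] ((549.5899047851562, -285.75885009765625), (76.5711898803711, 18.090452194213867), 76.83259582519531)
tab 53 [ 0.47638382 -0.18653324  0.15716766] [ 0.46355983 -0.19155689  0.12704824] [ 0.49028299 -0.18188883  0.1639177 ]
((477.009765625, -186.8668212890625), (8.082932472229004, 27.812719345092773), 79.48081970214844)
scene bench z 0.0008056432972997074
plate 2684 0.013200327467058237 ((490.07757568359375, -163.17562866210938), (250.84556579589844, 175.9782257080078), 76.94825744628906)
tin 519 0.062135380816040975 ((444.98370361328125, 114.4094009399414), 32.80253601074219) [0.44442499 0.11693579]
px [327.74759152 266.99036609]
seat 1 0.013755852035797655 ((487.1023864746094, -97.39437866210938), 9.999999747378752e-05) [ 0.48710239 -0.09739438]
handle 52 [ 0.5429878  -0.28747026  0.18613758] [0.18312222 0.18594944 0.18945072] ((544.4464111328125, -285.0393981933594), (67.1466064453125, 9.417797088623047), 77.90433502197266)
tab 105 [ 0.47579776 -0.18788336  0.14762568] [ 0.46312748 -0.19364988  0.12652733] [ 0.49116131 -0.18195343  0.16567858]
((476.8117370605469, -188.52207946777344), (7.457639694213867, 28.991455078125), 76.39547729492188)
```

Run:
```python
import cv2,numpy as np
a=cv2.imread('pics/top0.png')[160:270,320:450]; b=cv2.imread('pics/scene0.png')[105:245,300:420]
f=lambda i:cv2.resize(i,(390,420),interpolation=cv2.INTER_CUBIC)
cv2.imwrite('pics/cl.png',np.hstack([cv2.resize(a,None,fx=3.2,fy=3.2,interpolation=cv2.INTER_CUBIC)[:352],cv2.resize(b,None,fx=2.5,fy=2.5,interpolation=cv2.INTER_CUBIC)[:352]][:2] if 0 else [f(a),f(b)]))
```

```text
(no output)
```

View pics/cl.png

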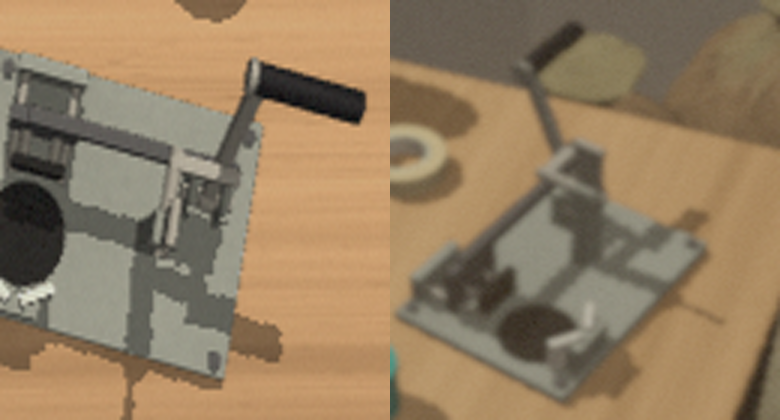

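Crop: the catch tab stands in front at about (172,225), with its bar running right at (210,165) behind it, in front of the lever arm. The handle is at (310,92), and both jaws and the seat are clear.

```bash
cat >> h.py <<'E'
YAW=np.deg2rad(-13.1); XC=np.array([np.cos(YAW),np.sin(YAW)]); YC=np.array([-np.sin(YAW),np.cos(YAW)])
SEAT=np.array([.4806,-.0848]); TAB=np.array([.477,-.1875]); GRIP=np.array([.550,-.286]); TIN=np.array([.4455,.1157])
def clamp(p): q=np.asarray(p)[...,:2]-TAB; return np.stack([q@XC,q@YC],-1)
def goto(xy,z,xdeg):
    "shift (mm, tool axes) and turn to grasp point (xy,z), tool down, tool x at yaw xdeg, from measured pose"
    s=r.observe(); Rm=R.from_quat(s['ee_rot']); a=np.deg2rad(xdeg)
    X=np.array([np.cos(a),np.sin(a),0]); Z=np.array([0,0,-1.]); T=R.from_matrix(np.stack([X,np.cross(Z,X),Z],1))
    t=np.array([*xy,z+.155]); print('t',round(s['clock'],2),'shift',np.round(Rm.inv().apply(t-s['ee_pos'])*1000,1),'turn',np.round((Rm.inv()*T).as_rotvec(degrees=True),1),'g',np.round(Rm.apply([0,0,.155])+s['ee_pos'],4),'f',np.round(s['force'],1),'w',round(s['gripper_width']*1000,1),'gf',round(s['grip_force'],1))
E
python3 - <<'E'
from h import *
for c in ('top','scene'):
    d=np.load(c+'0.npy'); im=cv2.imread(f'pics/{c}0.png').astype(int); W=world(c,d)
    q=clamp(W)*1000; z=W[...,2]*1000; m=(d>0)&(z>60)&(abs(q[...,0])<75)&(q[...,1]>-60)&(q[...,1]<20)
    print(c); 
    for lo in range(-20,75,8):
        for yl in range(-55,15,10):
            k=m&(q[...,0]>=lo)&(q[...,0]<lo+8)&(q[...,1]>=yl)&(q[...,1]<yl+10)
            print('%4s'%(int(np.percentile(z[k],90)) if k.sum()>1 else '.'),end='')
        print('  x',lo)
    W=W; t=(d>0)&(im.sum(-1)<190)&(abs(W[...,2]-.014)<.012)&(np.hypot(W[...,0]-.477,W[...,1]+.09)<.05); p=W[t]
    print('seat',t.sum(),cv2.minEnclosingCircle((p[:,:2]*1000).astype(np.float32)))
print('seat,grip in tab frame',clamp(SEAT),clamp(GRIP))
goto(TIN,.16,76.9+90)
E
```

```text
top
   .   .   .   . 102 159   .  x -20
   .   .   .   . 106 161 108  x -12
   .   .   .   .   . 162 107  x -4
   .   .   .   .   . 161 108  x 4
   .   .   .   .   . 161   .  x 12
   .   .   .   . 106 105   .  x 20
   .   .   .   . 103 106   .  x 28
 109 108 107 107 106 105   .  x 36
 108 110 107 108 105 106  83  x 44
 105 109  81  82  84 104  84  x 52
 127 128   .   .   .   .   .  x 60
 145 143   .   .   .   .   .  x 68
seat 576 ((484.51580810546875, -84.22404479980469), 39.67684555053711)
scene
   .   .   .   . 106 160   .  x -20
   .   .   .   . 121 155 110  x -12
   .   .   .   .   . 159 101  x -4
   .   .   .   .   . 161 105  x 4
   .   .   .   . 108 156   .  x 12
   .   .   .   . 108 106   .  x 20
   .   .   .   .   . 108   .  x 28
  76 109 108 109 108 107   .  x 36
 110 108 110 109 107 105  86  x 44
 113 111   .   .  84  86  84  x 52
 130 129   .   .   .   .   .  x 60
 146 147   .   .   .   .   .  x 68
seat 235 ((484.1660461425781, -85.93917083740234), 32.49525451660156)
seat,grip in tab frame [-0.01977078  0.10084328] [ 0.0934254  -0.07939109]
t 1.4 shift [ 450.7 -456.4   89.7] turn [   0.     0.  -140.6] g [ 0.2436 -0.4931  0.2497] f [-0.2 -0.1 -0.1] w 85.1 gf 0.0
```

Careful with the scale: shifts go in shares of 0.75 m and turns go in shares of 360 degrees. That gives: -178 mm / 750 = -0.2373, 175 mm / 750 = 0.2333, -42 degrees / 360 = -0.1167.

Request:
play_rows([
  [0.0467,-0.0467,0,0,0,-0.0233,85],
  [0.0933,-0.0947,0,0,0,-0.0467,85],
  [0.14,-0.1427,0,0,0,-0.07,85],
  [0.1867,-0.1893,0,0,0,-0.0933,85],
  [0.2333,-0.2373,0,0,0,-0.1167,85],
])

```text
clock: 1.9
ee_pos: [0.3216, -0.2544, 0.4048]
ee_rot: [0.826, 0.563, 0.0, 0.0]
force: [0.8, -0.4, -0.4]
gripper_width: 0.0854
grip_force: 0.0
```

Run:
```python
from h import *
for c in ('top','scene'):
    d=np.load(c+'0.npy'); W=world(c,d); q=(W[...,:2]-SEAT); q=np.stack([q@XC,q@YC],-1)*1000; z=W[...,2]*1000
    print(c)
    for xl in range(-64,80,6):
        for yl in range(-48,56,8):
            k=(d>0)&(q[...,0]>=xl)&(q[...,0]<xl+6)&(q[...,1]>=yl)&(q[...,1]<yl+8)
            print('%4s'%(int(np.percentile(z[k],80)) if k.sum()>0 else '.'),end='')
        print('  x',xl)
goto(TIN,.16,76.9+90)
```

```text
top
   1  10   3   6   6   8   5   6   8   7   6   8   0  x -64
  11  10  12  45  44  45  44  45  44  13  11  15  10  x -58
  11  10  12  45  46  45  46  48  45  11  16  14  10  x -52
  10  11  11  47  49  48  49  50  49  11  13  13   9  x -46
  12  11  48  49  49  13  12  26  51  47  12  11   5  x -40
  11  13  49  12  14  14  14  15  13  49  12  11  10  x -34
  12  12  12  12  13  12  12  13  14  13  13  12  10  x -28
  11  12  12  13  13  13  13  14  14  13  12  13   8  x -22
  12  14  15  13  13  14  15  13  12  13  11  12   6  x -16
  12  13  13  12  13  12  14  12  14  14  14  11   8  x -10
  13  13  13  14  14  14  15  12  13  14  12  12   6  x -4
  11  13  14  14  14  14  14  13  14  14  12  12  11  x 2
  12  10  14  14  13  14  14  15  13  14  12  12   7  x 8
  12  12  12  13  12  14  14  14  14  14  13  12  12  x 14
  12  12  11  13  12  13  14  14  14  13  11  12   5  x 20
  12  10  13  11  13  13  13  15  13  12  10  11  10  x 26
  12  12  12  13  12  13  13  13  12  11  10  11   9  x 32
  13  10  13  55  56  56  57  56  57  26  11  10  10  x 38
  12  13  13  57  57  56  
[... 1175 characters left out ...]
2  15  15  16  16  16  16  18  16  14  13   3  x 20
  15  15  14  15  15  14  16  16  14  14  14  13   7  x 26
  13  15  13  36  15  28  16  13  33  20  14  13  10  x 32
  12  12  14  55  55  57  52  58  59  19  13  14  10  x 38
  13   .  10  58  58  30  59  32  51  17  14  14   6  x 44
  14   .   .   .  48   .   .  47  30  24  12  13  10  x 50
   9   .   .  47  46   .  39  48  35  26  14  13   7  x 56
  84  83  79  77  80  75  77  76  69  64  13  12   9  x 62
  85  85  84  84  86  83  85  82  77  70  14  13   6  x 68
  56  83  83  82  82  83  82  75  79  72  13  11   1  x 74
t 1.9 shift [389.8 -19.8  89.7] turn [  0.    0.  -98.3] g [ 0.3217 -0.2544  0.2498] f [ 0.8 -0.4 -0.4] w 85.4 gf 0.0
```

In the tool's units: 225 mm / 750 = 0.3, 180 mm / 750 = 0.24, -42 degrees / 360 = -0.1167.

Request:
play_rows([
  [0.06,-0.0027,0,0,0,-0.0233,85],
  [0.12,-0.0067,0,0,0,-0.0467,85],
  [0.18,-0.0093,0,0,0,-0.07,85],
  [0.24,-0.012,0,0,0,-0.0933,85],
  [0.3,-0.0147,0,0,0,-0.1167,85],
])

```text
clock: 2.4
ee_pos: [0.3946, -0.0412, 0.405]
ee_rot: [0.569, 0.822, 0.0, 0.0]
force: [0.6, -1.1, 0.5]
gripper_width: 0.085
grip_force: 0.0
```

```bash
python3 -c "
from h import *
goto(TIN,.16,76.9+90)"
```

```text
t 2.4 shift [129.  102.8  90. ] turn [  0.    0.1 -56.3] g [ 0.3948 -0.0413  0.25  ] f [ 0.6 -1.1  0.5] w 85.0 gf 0.0
```

In the tool's units: 129 mm / 750 = 0.172, 103 mm / 750 = 0.1373, -42 degrees / 360 = -0.1167.

Request:
play_rows([
  [0.0427,0.0333,0,0,0,-0.0233,85],
  [0.0853,0.068,0,0,0,-0.0467,85],
  [0.1293,0.1027,0.0267,0,0,-0.07,85],
  [0.172,0.1373,0.06,0,0,-0.0933,85],
  [0.172,0.1373,0.1133,0,0,-0.1167,85],
])

```text
clock: 2.9
ee_pos: [0.4478, 0.1173, 0.3201]
ee_rot: [0.234, 0.972, 0.001, 0.002]
force: [1.4, -0.7, 0.3]
gripper_width: 0.0848
grip_force: 0.0
```

```bash
python3 -c "
from h import *
goto(TIN,.14,76.9+90)"
```

```text
t 2.9 shift [ 1.5 -2.5 25.1] turn [  0.2   0.2 -14. ] g [0.4486 0.1175 0.1651] f [ 1.4 -0.7  0.3] w 84.8 gf 0.0
```

In the tool's units: 25 mm / 750 = 0.0333, 12 mm / 750 = 0.016, -14 degrees / 360 = -0.0389.

Request:
play_rows([
  [0.0013,-0.0027,0.016,0,0,-0.0194,85],
  [0.0013,-0.0027,0.0333,0,0,-0.0389,85],
  [0.0013,-0.0027,0.0333,0,0,-0.0389,85],
  [0.0013,-0.0027,0.0333,0,0,-0.0389,85],
  [0.0013,-0.0027,0.0333,0,0,-0.0389,85],
])

```text
clock: 3.4
ee_pos: [0.445, 0.1122, 0.2955]
ee_rot: [0.121, 0.993, 0.0, 0.001]
force: [0.9, -0.2, -0.1]
gripper_width: 0.0849
grip_force: 0.0
```

```bash
python3 -c "
from h import *
goto(TIN,.040,76.9+90)"
```

```text
t 3.4 shift [  0.5   3.5 100.5] turn [ 0.   0.1 -0.8] g [0.4452 0.1122 0.1405] f [ 0.9 -0.2 -0.1] w 84.9 gf 0.0
```

In the tool's units: 100 mm / 750 = 0.1333, 95 mm / 750 = 0.1267, -0.8 degrees / 360 = -0.0022.

Request:
play_rows([
  [0,0.004,0.0267,0,0,-0.0022,85],
  [0,0.004,0.06,0,0,-0.0022,85],
  [0,0.004,0.0933,0,0,-0.0022,85],
  [0,0.004,0.1267,0,0,-0.0022,85],
  [0,0.004,0.1333,0,0,-0.0022,85],
])

```text
clock: 3.9
ee_pos: [0.4449, 0.115, 0.1934]
ee_rot: [0.113, 0.994, -0.0, -0.001]
force: [-0.0, -0.3, 0.1]
gripper_width: 0.085
grip_force: 0.0
```

Request:
play_rows([
  [0,0,0,0,0,0,85],
  [0,0,0,0,0,0,70],
  [0,0,0,0,0,0,60],
  [0,0,0,0,0,0,50],
  [0,0,0,0,0,0,50],
])

```text
clock: 4.4
ee_pos: [0.4459, 0.1153, 0.1964]
ee_rot: [0.113, 0.994, 0.0, 0.001]
force: [-1.4, -0.5, 7.7]
gripper_width: 0.0617
grip_force: 62.9
```

```bash
python3 -c "
from h import *
goto(TIN,.040,76.9+90)"
```

```text
t 4.4 shift [0.5 0.3 1.4] turn [0.  0.2 0.2] g [0.4463 0.1153 0.0414] f [-1.4 -0.5  7.7] w 61.7 gf 62.9
```

In the tool's units: -100 mm / 750 = -0.1333, -95 mm / 750 = -0.1267.

Request:
play_rows([
  [0,0,-0.0133,0,0,0,50],
  [0,0,-0.0467,0,0,0,50],
  [0,0,-0.0867,0,0,0,50],
  [0,0,-0.1267,0,0,0,50],
  [0,0,-0.1333,0,0,0,50],
])

```text
clock: 4.9
ee_pos: [0.446, 0.1153, 0.2988]
ee_rot: [0.112, 0.994, 0.001, 0.003]
force: [0.0, 0.5, -0.7]
gripper_width: 0.0618
grip_force: 65.4
```

```bash
python3 -c "
from h import *
goto(SEAT,.14,76.9+90)"
```

```text
t 4.9 shift [ -78.4 -187.3    4. ] turn [0.1 0.3 0.2] g [0.4469 0.1154 0.1438] f [ 0.   0.5 -0.7] w 61.8 gf 65.4
```

In the tool's units: -187 mm / 750 = -0.2493, -154 mm / 750 = -0.2053.

Request:
play_rows([
  [-0.016,-0.04,0,0,0,0,50],
  [-0.04,-0.096,0,0,0,0,50],
  [-0.0627,-0.1507,0,0,0,0,50],
  [-0.0853,-0.2053,0,0,0,0,50],
  [-0.104,-0.2493,0,0,0,0,50],
])

```text
clock: 5.4
ee_pos: [0.4795, -0.0866, 0.2949]
ee_rot: [0.113, 0.994, -0.0, 0.0]
force: [1.0, 0.4, -2.7]
gripper_width: 0.0614
grip_force: 65.5
```

Request:
play_rows([
  [0,0,0,0,0,0,50],
  [0,0,0,0,0,0,50],
  [0,0,0,0,0,0,50],
])

```text
clock: 5.7
ee_pos: [0.4793, -0.0839, 0.2946]
ee_rot: [0.112, 0.994, 0.0, -0.0]
force: [-0.6, 0.3, -1.1]
gripper_width: 0.0613
grip_force: 65.6
```

Run:
```python
from h import *
goto(SEAT,.0554,76.9+90)
im,d=r.grab_frame('top'); s,ds=r.grab_frame('scene')
cv2.imwrite('pics/hold.png',np.hstack([cv2.resize(im[150:280,260:440],(400,290)),cv2.resize(s[120:270,270:430],(400,290))])[:,:,::-1])
for c,dd in (('top',d),('scene',ds)):
    W=world(c,dd); q=W[...,:2]-SEAT; k=(dd>0)&(abs(W[...,2]-.122)<.004)&(np.hypot(q[...,0],q[...,1])<.05); print(c,k.sum())
```

```text
t 5.7 shift [-1.5 -0.6 84.2] turn [ 0.  -0.   0.2] g [ 0.4792 -0.0838  0.1396] f [-0.6  0.3 -1.1] w 61.3 gf 65.6
top 0
scene 30
```

View pics/hold.png

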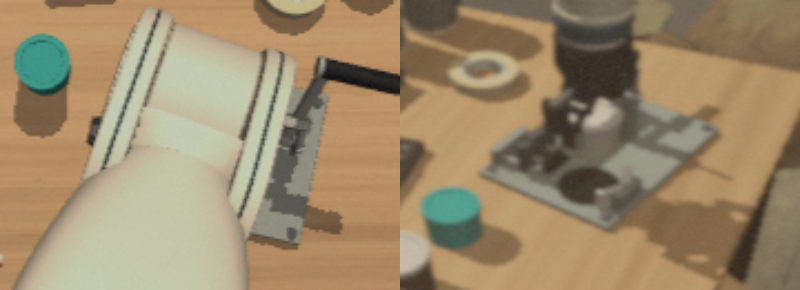

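Left: the arm hides the clamp from above. Right: the tin hangs upright between the fingers at (600,130), above the seat at (590,185). Lowering.

In the tool's units: 80 mm / 750 = 0.1067, 75 mm / 750 = 0.1.

Request:
play_rows([
  [-0.0013,-0.0013,0.0267,0,0,0,50],
  [-0.0013,-0.0013,0.0533,0,0,0,50],
  [-0.0013,-0.0013,0.08,0,0,0,50],
  [-0.0013,-0.0013,0.1,0,0,0,50],
  [-0.0013,-0.0013,0.1067,0,0,0,50],
])

```text
clock: 6.3
ee_pos: [0.4799, -0.0846, 0.2135]
ee_rot: [0.112, 0.994, 0.0, -0.001]
force: [0.2, 0.2, -0.7]
gripper_width: 0.0614
grip_force: 65.7
```

In the tool's units: 3 mm / 750 = 0.004, 2 mm / 750 = 0.0027.

Request:
play_rows([
  [0,0,0.0013,0,0,0,50],
  [0,0,0.0027,0,0,0,50],
  [0,0,0.004,0,0,0,50],
  [0,0,0.004,0,0,0,50],
])

```text
clock: 6.7
ee_pos: [0.4805, -0.0857, 0.2122]
ee_rot: [0.112, 0.994, -0.0, 0.0]
force: [-0.6, 0.4, -1.0]
gripper_width: 0.0618
grip_force: 65.7
```

Run:
```python
from h import *
goto(SEAT,.0554,76.9+90)
```

```text
t 6.7 shift [0.1 0.9 1.8] turn [-0.   0.1  0.2] g [ 0.4806 -0.0857  0.0572] f [-0.6  0.4 -1. ] w 61.8 gf 65.7
```

Request:
play_rows([
  [0,0,0.0013,0,0,0,50],
  [0,0,0.0013,0,0,0,50],
  [0,0,0.0013,0,0,0,50],
])

```text
clock: 7.0
ee_pos: [0.4804, -0.0858, 0.2108]
ee_rot: [0.113, 0.994, 0.0, 0.0]
force: [-0.3, 0.7, -1.2]
gripper_width: 0.0615
grip_force: 65.7
```

In the tool's units: 1 mm / 750 = 0.0013.

Request:
play_rows([
  [0,0,0.0013,0,0,0,50],
  [0,0,0.0013,0,0,0,50],
  [0,0,0.0013,0,0,0,50],
])

```text
clock: 7.3
ee_pos: [0.4803, -0.0857, 0.2104]
ee_rot: [0.112, 0.994, -0.0, 0.0]
force: [-4.6, 0.3, 8.7]
gripper_width: 0.0614
grip_force: 66.3
```

In the tool's units: -0.5 mm / 750 = -0.0007.

Request:
play_rows([
  [0,0,-0.0007,0,0,0,50],
  [0,0,-0.0007,0,0,0,63],
  [0,0,-0.0007,0,0,0,66],
  [0,0,-0.0007,0,0,0,70],
  [0,0,-0.0007,0,0,0,74],
])

```text
clock: 7.8
ee_pos: [0.4804, -0.0857, 0.2101]
ee_rot: [0.112, 0.994, 0.0, -0.0]
force: [-0.5, 0.0, -0.0]
gripper_width: 0.0738
grip_force: 0.0
```

Request:
play_rows([
  [0,0,0,0,0,0,76],
  [0,0,0,0,0,0,76],
  [0,0,0,0,0,0,76],
])

```text
clock: 8.1
ee_pos: [0.4804, -0.0857, 0.2102]
ee_rot: [0.112, 0.994, 0.0, -0.0]
force: [-0.3, -0.6, -0.0]
gripper_width: 0.0758
grip_force: 0.0
```

Run:
```python
from h import *
goto(SEAT,.0554,76.9+90)
```

```text
t 8.1 shift [-0.   0.9 -0.2] turn [ 0.  -0.   0.2] g [ 0.4804 -0.0857  0.0552] f [-0.3 -0.6 -0. ] w 75.8 gf 0.0
```

In the tool's units: -140 mm / 750 = -0.1867, -95 mm / 750 = -0.1267.

Request:
play_rows([
  [0,0,-0.0107,0,0,0,76],
  [0,0,-0.0333,0,0,0,76],
  [0,0,-0.0733,0,0,0,76],
  [0,0,-0.1267,0,0,0,76],
  [0,0,-0.1867,0,0,0,76],
])

```text
clock: 8.6
ee_pos: [0.4799, -0.0855, 0.3517]
ee_rot: [0.112, 0.994, 0.0, -0.001]
force: [1.0, 0.5, 0.4]
gripper_width: 0.076
grip_force: 0.0
```

Run:
```python
from h import *
pre=TAB+XC*-.006+YC*-.030
print(pre); goto(pre,.21,76.9)
s,d=r.grab_frame('scene'); W=world('scene',d)
cv2.imwrite('pics/placed.png',cv2.resize(s[110:260,270:430],(640,600),interpolation=cv2.INTER_CUBIC)[:,:,::-1])
q=W[...,:2]-SEAT; k=(d>0)&(abs(W[...,2]-.0765)<.008)&(np.hypot(q[...,0],q[...,1])<.04)&(s.min(-1)>90); p=W[k]
c=cv2.minEnclosingCircle((p[:,:2]*1000).astype(np.float32)); print(k.sum(),np.median(p[:,2]),c); e=np.array(c[0])/1000-SEAT; print(e@XC,e@YC)
A=np.c_[p[:,:2],np.ones(len(p))]; print('tilt',np.linalg.lstsq(A,p[:,2],rcond=None)[0])
```

```text
[ 0.4643566  -0.21535937]
t 8.6 shift [ -13.9 -130.   -13.4] turn [-0.  -0.1 90.2] g [ 0.4797 -0.0855  0.1967] f [1.  0.5 0.4] w 76.0 gf 0.0
361 0.0760917550934419 ((480.6183776855469, -84.47059631347656), 33.355587005615234)
-5.676035216820919e-05 0.00032499660066381234
tilt [ 0.00059277 -0.02384815  0.07372219]
```

View pics/placed.png

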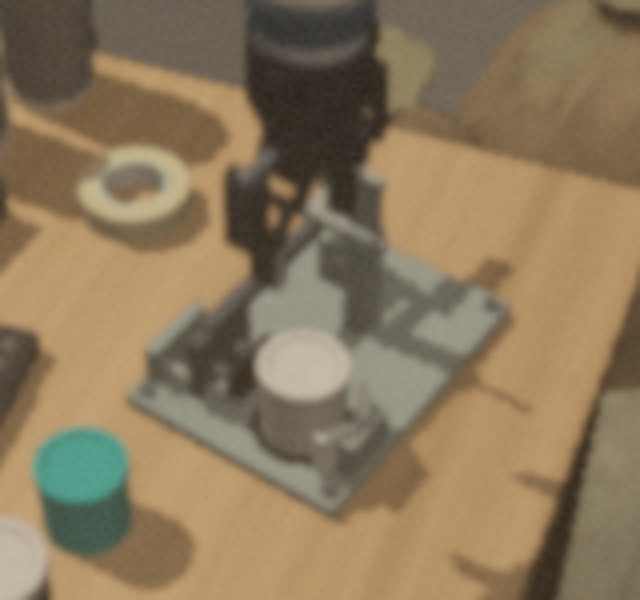

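The tin stands at (303,395) in the crop, upright and centred on the seat within 1 mm, lid at 76 mm. Now going to the right of the catch tab, turning and closing the fingers.

In the tool's units: -130 mm / 750 = -0.1733, -100 mm / 750 = -0.1333, 42.5 degrees / 360 = 0.1181.

Request:
play_rows([
  [0,0,-0.044,0,0,0.0236,40],
  [-0.0053,-0.0467,-0.044,0,0,0.0472,20],
  [-0.0107,-0.0933,-0.044,0,0,0.0708,0],
  [-0.0147,-0.1333,-0.044,0,0,0.0944,0],
  [-0.0187,-0.1733,-0.044,0,0,0.1181,0],
])

```text
clock: 9.15
ee_pos: [0.4645, -0.2166, 0.3839]
ee_rot: [0.468, 0.884, -0.0, 0.0]
force: [0.4, -1.2, 0.4]
gripper_width: 0.0028
grip_force: 0.0
```

In the tool's units: 42.5 degrees / 360 = 0.1181.

Request:
play_rows([
  [0,0,0,0,0,0.0236,0],
  [0,0,0,0,0,0.0472,0],
  [0,0,0,0,0,0.0708,0],
  [0,0,0,0,0,0.0944,0],
  [0,0,0,0,0,0.1181,0],
])

```text
clock: 9.65
ee_pos: [0.4648, -0.2155, 0.3837]
ee_rot: [0.756, 0.654, 0.0, 0.0]
force: [0.1, 0.2, -2.2]
gripper_width: 0.0002
grip_force: 0.0
```

In the tool's units: 5 degrees / 360 = 0.0139.

Request:
play_rows([
  [0,0,0,0,0,0.0139,0],
  [0,0,0,0,0,0.0139,0],
  [0,0,0,0,0,0.0139,0],
  [0,0,0,0,0,0.0139,0],
])

```text
clock: 10.05
ee_pos: [0.4649, -0.2155, 0.3834]
ee_rot: [0.781, 0.624, 0.0, 0.0]
force: [0.2, 0.5, 0.6]
gripper_width: -0.0003
grip_force: 0.0
```

Run:
```python
from h import *
pre=TAB+XC*-.006+YC*-.030
goto(pre,.158,76.9); print(r.observe()['joint_positions'].round(2))
```

```text
t 10.05 shift [ 0.  -0.6 70.4] turn [0.  0.  0.3] g [ 0.4649 -0.2155  0.2284] f [0.2 0.5 0.6] w -0.3 gf 0.0
[-0.6   0.2  -0.11  1.26 -0.    1.2 ]
```

Request:
play_rows([
  [0,-0.0013,0.0267,0,0,0,0],
  [0,-0.0013,0.06,0,0,0,0],
  [0,-0.0013,0.0867,0,0,0,0],
  [0,-0.0013,0.0933,0,0,0,0],
  [0,-0.0013,0.0933,0,0,0,0],
])

```text
clock: 10.55
ee_pos: [0.4639, -0.2153, 0.313]
ee_rot: [0.782, 0.623, -0.0, -0.001]
force: [0.3, 0.4, 0.6]
gripper_width: -0.0002
grip_force: 0.0
```

In the tool's units: 39 mm / 750 = 0.052, 32 mm / 750 = 0.0427.

Request:
play_rows([
  [0.0107,0,0,0,0,0,0],
  [0.0213,0,0,0,0,0,0],
  [0.032,0,0,0,0,0,0],
  [0.0427,0,0,0,0,0,0],
  [0.052,0,0,0,0,0,0],
])

```text
clock: 11.05
ee_pos: [0.4729, -0.1765, 0.3135]
ee_rot: [0.782, 0.623, 0.0, 0.0]
force: [-0.2, -2.3, -0.1]
gripper_width: 0.0002
grip_force: 0.7
```

In the tool's units: 23 mm / 750 = 0.0307, 19 mm / 750 = 0.0253.

Request:
play_rows([
  [0.0107,0,0.0053,0,0,0,0],
  [0.02,0,0.0107,0,0,0,0],
  [0.0253,0,0.0173,0,0,0,0],
  [0.0307,0,0.024,0,0,0,0],
  [0.0307,0,0.024,0,0,0,0],
])

```text
clock: 11.55
ee_pos: [0.4778, -0.1542, 0.2943]
ee_rot: [0.782, 0.623, 0.0, -0.001]
force: [-0.1, -0.4, 0.0]
gripper_width: -0.0
grip_force: 0.0
```

Run:
```python
from h import *
goto(TAB+XC*-.006+YC*.036,.132,76.9)
```

```text
t 11.55 shift [3.4 0.8 7.3] turn [-0.1 -0.1  0.2] g [ 0.4776 -0.154   0.1393] f [-0.1 -0.4  0. ] w -0.0 gf 0.0
```

In the tool's units: 8 mm / 750 = 0.0107, 5 mm / 750 = 0.0067.

Request:
play_rows([
  [0.0027,0,0.004,0,0,0,0],
  [0.0053,0,0.0067,0,0,0,0],
  [0.0067,0,0.0107,0,0,0,0],
  [0.0067,0,0.0107,0,0,0,0],
  [0.0067,0,0.0107,0,0,0,0],
])

```text
clock: 12.05
ee_pos: [0.479, -0.1499, 0.2871]
ee_rot: [0.782, 0.623, 0.0, -0.0]
force: [0.6, 0.1, 0.9]
gripper_width: 0.0
grip_force: 0.0
```

Run:
```python
from h import *
goto(TAB+XC*-.006+YC*.036,.132,76.9)
s,d=r.grab_frame('scene'); W=world('scene',d); q=clamp(W)*1000; z=W[...,2]*1000
m=(d>0)&(q[...,0]>34)&(q[...,0]<58)&(abs(q[...,1])<60)&(z>90)&(z<190)
p=np.c_[q[m],z[m]]; print(len(p),p.min(0),p.max(0)); print(p[p[:,2]>130].mean(0) if (p[:,2]>130).any() else '')
cv2.imwrite('pics/catch.png',cv2.resize(s[110:260,270:430],(640,600),interpolation=cv2.INTER_CUBIC)[:,:,::-1])
```

```text
t 12.05 shift [-1.1  0.6  0.1] turn [-0.  -0.   0.2] g [ 0.479  -0.1498  0.1321] f [0.6 0.1 0.9] w 0.0 gf 0.0
21 [36.13886594 -2.99985953 98.41173356] [ 53.29261301  50.59067255 189.3757352 ]
[ 39.64319124  48.55127448 185.83224369]
```

View pics/catch.png

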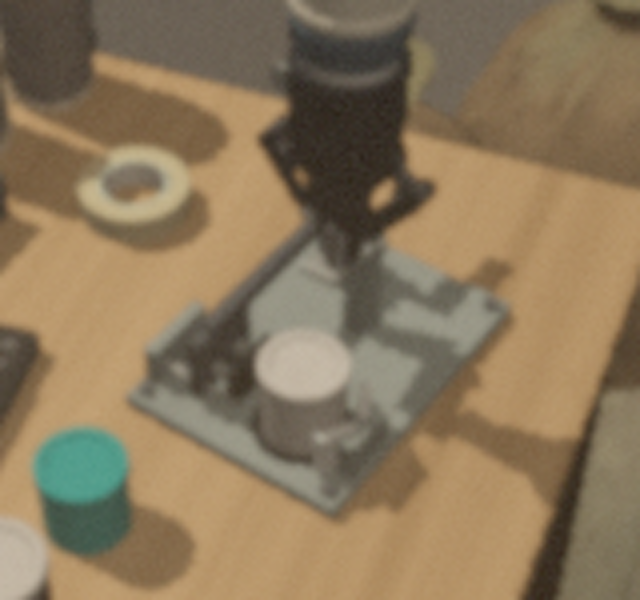

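The tab looks flipped flat at about (330,272) beside the closed fingertips. Raising to measure it.

Request:
play_rows([
  [0,0,-0.02,0,0,0,0],
  [0,0,-0.0533,0,0,0,0],
  [0,0,-0.1,0,0,0,0],
  [0,0,-0.1467,0,0,0,20],
  [0,0,-0.16,0,0,0,50],
])

```text
clock: 12.6
ee_pos: [0.4792, -0.15, 0.4108]
ee_rot: [0.782, 0.623, 0.001, 0.002]
force: [0.5, -0.4, -0.1]
gripper_width: 0.0287
grip_force: 0.0
```

Run:
```python
from h import *
goto(GRIP,.25,76.9)
for c in ('scene','top'):
    s,d=r.grab_frame(c); W=world(c,d); q=clamp(W)*1000; z=W[...,2]*1000
    m=(d>0)&(q[...,0]>-15)&(q[...,0]<15)&(q[...,1]>6)&(q[...,1]<75)&(z>90)&(z<175); p=np.c_[q[m],z[m]]; print(c,'tab',len(p)); print(p[np.argsort(p[:,1])][::max(1,len(p)//8)].round())
    m=(d>0)&(q[...,0]>32)&(q[...,0]<58)&(abs(q[...,1])<35)&(z>115)&(z<190); p=np.c_[q[m],z[m]]; print('bar',len(p),p.mean(0).round(),p.max(0).round() if len(p) else '')
    m=(d>0)&(z>165)&(z<195)&(s.astype(int).sum(-1)<150)&(q[...,0]>70)&(q[...,1]<-30);p=W[m]; print('handle',len(p),p.mean(0).round(4),clamp(p).min(0),clamp(p).max(0))
    for t in ('lever_grip','lever_pivot'):
        for x in r.spot_point(c,t)[:1]: print(t,x['conf'],ray(c,x['centre'],.178 if t=='lever_grip' else .04).round(4))
```

```text
t 12.6 shift [-116.7   99.4    6.4] turn [0.3 0.  0.2] g [ 0.4799 -0.1503  0.2558] f [ 0.5 -0.4 -0.1] w 28.7 gf 0.0
scene tab 122
[[  5.   6. 110.]
 [ -9.  12. 108.]
 [  3.  20. 107.]
 [-12.  27. 110.]
 [ -7.  34. 112.]
 [ 11.  41. 112.]
 [-10.  49. 115.]
 [ 12.  55. 118.]
 [ 11.  57. 116.]]
bar 71 [ 42.  -8. 136.] [ 50.   0. 154.]
handle 8 [ 0.5426 -0.2868  0.1828] [ 0.08392588 -0.10523617] [ 0.09355546 -0.04741637]
lever_grip 0.46 [ 0.5499 -0.2961  0.178 ]
lever_pivot 0.77 [ 0.4899 -0.273   0.04  ]
top tab 48
[[  4.  48. 110.]
 [-13.  52. 111.]
 [ 10.  53. 116.]
 [ -4.  54. 114.]
 [-12.  55. 117.]
 [  5.  56. 114.]
 [ 12.  57. 111.]
 [ 14.  58. 115.]]
bar 0 [nan nan nan] <stdin>:6: RuntimeWarning: Mean of empty slice.
  ret = um.true_divide(
<stdin>:7: RuntimeWarning: Mean of empty slice.
Traceback (most recent call last):
ValueError: zero-size array to reduction operation minimum which has no identity
```

Catch is at about 1.33 rad: tab end 57 mm left and 14 mm above the pivot, bar upright. Moving to the lever handle.

In the tool's units: -117 mm / 750 = -0.156, -105 mm / 750 = -0.14.

Request:
play_rows([
  [-0.0467,0.04,0.008,0,0,0,50],
  [-0.0933,0.08,0.008,0,0,0,50],
  [-0.14,0.12,0.008,0,0,0,50],
  [-0.156,0.132,0.008,0,0,0,50],
  [-0.156,0.132,0.008,0,0,0,50],
])

```text
clock: 13.3
ee_pos: [0.5499, -0.2884, 0.3979]
ee_rot: [0.783, 0.622, -0.001, -0.002]
force: [-0.9, 1.0, 0.1]
gripper_width: 0.0499
grip_force: 0.0
```

Request:
play_rows([
  [0,0,0,0,0,0,50],
  [0,0,0,0,0,0,50],
])

```text
clock: 13.5
ee_pos: [0.549, -0.2852, 0.4007]
ee_rot: [0.782, 0.623, -0.0, -0.001]
force: [-0.4, 0.4, -0.4]
gripper_width: 0.0501
grip_force: 0.0
```

Run:
```python
from h import *
goto(GRIP,.177,76.9)
s,d=r.grab_frame('scene')
cv2.imwrite('pics/lev.png',cv2.resize(s[80:230,270:430],(640,600),interpolation=cv2.INTER_CUBIC)[:,:,::-1])
```

```text
t 13.5 shift [-0.6  1.3 68.7] turn [-0.1 -0.   0.2] g [ 0.5488 -0.2851  0.2457] f [-0.4  0.4 -0.4] w 50.1 gf 0.0
```

View pics/lev.png

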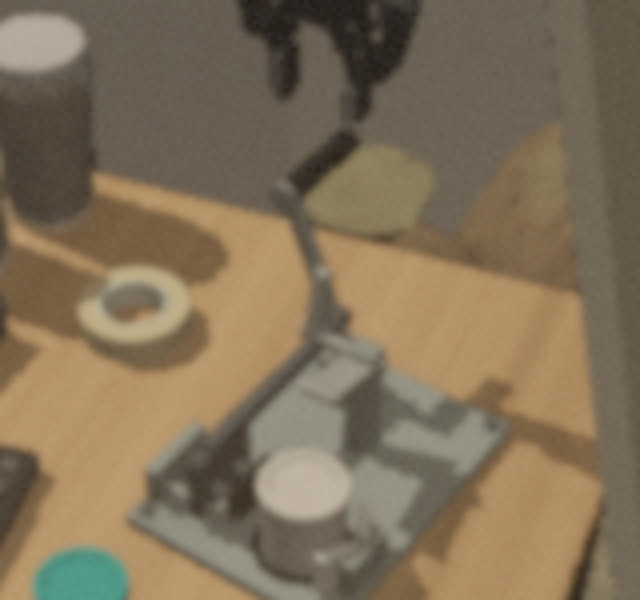

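The tab is flat to the left at (340,375). The open fingers (285,80) and (355,95) straddle the black handle at (322,162). Descending and gripping.

In the tool's units: 69 mm / 750 = 0.092, 68 mm / 750 = 0.0907.

Request:
play_rows([
  [-0.0013,0.0013,0.0267,0,0,0,50],
  [-0.0013,0.0013,0.0533,0,0,0,50],
  [-0.0013,0.0013,0.0773,0,0,0,50],
  [-0.0013,0.0013,0.0907,0,0,0,50],
  [-0.0013,0.0013,0.092,0,0,0,50],
])

```text
clock: 14.05
ee_pos: [0.5498, -0.2866, 0.3315]
ee_rot: [0.782, 0.623, -0.0, -0.001]
force: [-0.3, 0.0, 0.1]
gripper_width: 0.0503
grip_force: 0.0
```

Request:
play_rows([
  [0,0,0,0,0,0,40],
  [0,0,0,0,0,0,30],
  [0,0,0,0,0,0,20],
  [0,0,0,0,0,0,10],
  [0,0,0,0,0,0,10],
])

```text
clock: 14.55
ee_pos: [0.5501, -0.2874, 0.3332]
ee_rot: [0.782, 0.623, 0.0, 0.001]
force: [-1.5, 0.6, 5.4]
gripper_width: 0.0181
grip_force: 58.4
```

Run:
```python
from h import *
goto(GRIP,.178,76.9)
piv=GRIP-XC*.150*np.sin(.4)
for l in (0,.1,.2,.3,.4,.5,.6,.68,.7):
    a=.4-l; print(l,np.round([1000*.15*(np.sin(.4)-np.sin(a)),1000*.15*(np.cos(a)-np.cos(.4))],1))
```

```text
t 14.55 shift [ 1.4 -0.4  0.2] turn [0.1 0.  0.2] g [ 0.5503 -0.2876  0.1782] f [-1.5  0.6  5.4] w 18.1 gf 58.4
0 [0. 0.]
0.1 [14.1  5.1]
0.2 [28.6  8.9]
0.3 [43.4 11.1]
0.4 [58.4 11.8]
0.5 [73.4 11.1]
0.6 [88.2  8.9]
0.68 [99.9  6. ]
0.7 [102.7   5.1]
```

In the tool's units: -36 mm / 750 = -0.048, -28.6 mm / 750 = -0.0381.

Request:
play_rows([
  [0,-0.0093,-0.0037,0,0,0,10],
  [0,-0.0188,-0.0068,0,0,0,10],
  [0,-0.028,-0.0097,0,0,0,10],
  [0,-0.0381,-0.0119,0,0,0,10],
  [0,-0.048,-0.0136,0,0,0,10],
])

```text
clock: 15.05
ee_pos: [0.5164, -0.2796, 0.3448]
ee_rot: [0.782, 0.623, 0.002, 0.004]
force: [10.6, 1.2, 19.0]
gripper_width: 0.018
grip_force: 59.5
```

In the tool's units: -37.4 mm / 750 = -0.0499, -30 mm / 750 = -0.04.

Request:
play_rows([
  [0,-0.0099,-0.0012,0,0,0,10],
  [0,-0.02,-0.0019,0,0,0,10],
  [0,-0.0299,-0.0021,0,0,0,10],
  [0,-0.04,-0.0019,0,0,0,10],
  [0,-0.0499,-0.0012,0,0,0,10],
])

```text
clock: 15.55
ee_pos: [0.4798, -0.2712, 0.346]
ee_rot: [0.782, 0.623, 0.002, 0.004]
force: [10.7, 1.9, 10.9]
gripper_width: 0.018
grip_force: 61.7
```

Run:
```python
from h import *
goto(GRIP-XC*.1,.178+.006,76.9)
```

```text
t 15.55 shift [  1.6 -28.3   6.7] turn [0.5 0.1 0.2] g [ 0.4811 -0.2716  0.191 ] f [10.7  1.9 10.9] w 18.0 gf 61.7
```

Request:
play_rows([
  [0,-0.0099,0.0013,0,0,0,10],
  [0,-0.0197,0.0029,0,0,0,10],
  [0,-0.0293,0.0053,0,0,0,10],
  [0,-0.036,0.0071,0,0,0,10],
  [0,-0.0387,0.0077,0,0,0,10],
])

```text
clock: 16.05
ee_pos: [0.4516, -0.2649, 0.3396]
ee_rot: [0.782, 0.623, 0.002, 0.004]
force: [11.9, 0.6, 7.0]
gripper_width: 0.0181
grip_force: 63.1
```

Request:
play_rows([
  [0,0,0,0,0,0,10],
  [0,0,0,0,0,0,10],
])

```text
clock: 16.25
ee_pos: [0.4514, -0.2649, 0.3398]
ee_rot: [0.782, 0.623, 0.002, 0.003]
force: [5.1, 0.8, 11.8]
gripper_width: 0.0179
grip_force: 63.0
```

Run:
```python
from h import *
goto(GRIP-XC*.1027,.178+.005,76.9)
```

```text
t 16.25 shift [ 1.8 -1.8  1.7] turn [0.4 0.1 0.2] g [ 0.4523 -0.2653  0.1848] f [ 5.1  0.8 11.8] w 17.9 gf 63.0
```

In the tool's units: -3 mm / 750 = -0.004, -2 mm / 750 = -0.0027.

Request:
play_rows([
  [0,-0.0013,0.0007,0,0,0,10],
  [0,-0.0027,0.0013,0,0,0,10],
  [0,-0.004,0.0013,0,0,0,10],
  [0,-0.004,0.0013,0,0,0,10],
  [0,-0.004,0.0013,0,0,0,10],
])

```text
clock: 16.75
ee_pos: [0.4487, -0.2643, 0.339]
ee_rot: [0.782, 0.623, 0.002, 0.004]
force: [7.5, 2.0, 12.5]
gripper_width: 0.0178
grip_force: 63.1
```

Run:
```python
from h import *
goto(GRIP-XC*.1027,.178+.005,76.9)
for c in ('scene','top'):
    s,d=r.grab_frame(c); save('end_'+c,s); W=world(c,d)
    q=W[...,:2]-SEAT; q=np.stack([q@XC,q@YC],-1)*1000; z=W[...,2]*1000
    k=(d>0)&(abs(z-76)<7)&(np.hypot(*(q.T+0)).T<45)&(s.min(-1)>90); p=q[k]
    print(c,k.sum(),np.median(z[k]),cv2.minEnclosingCircle(p.astype(np.float32)) if k.any() else '')
    if c=='scene': cv2.imwrite('pics/end.png',cv2.resize(s[100:250,270:430],(640,600),interpolation=cv2.INTER_CUBIC)[:,:,::-1])
```

```text
t 16.75 shift [1.8 0.8 1. ] turn [0.5 0.1 0.2] g [ 0.4499 -0.2648  0.184 ] f [ 7.5  2.  12.5] w 17.8 gf 63.1
scene 363 76.06126247024525 ((-11.919856071472168, -0.4859447479248047), 32.1550178527832)
top 516 74.41271343935851 ((-10.210221290588379, 0.7718013525009155), 31.491012573242188)
```

View pics/end.png

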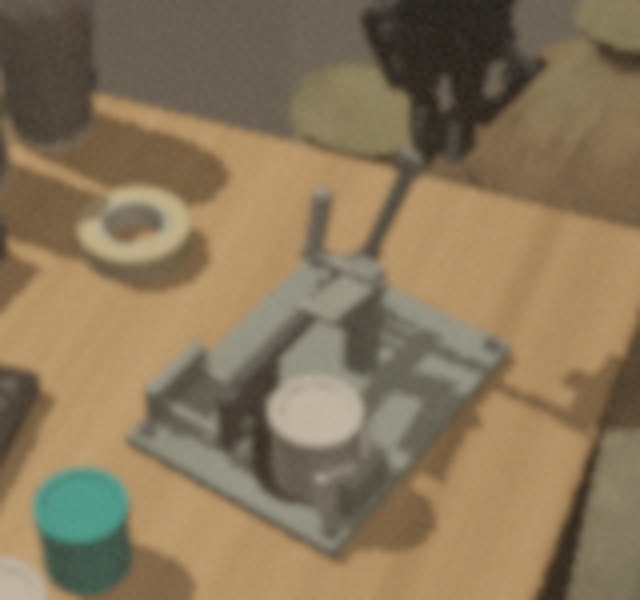

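The lever leans forward in the grip at (400,180), the bar stands upright at (318,220), and the tin is upright at (315,440), pressed into the V. One tilt check, then hand in.

Run:
```python
from h import *
tl=[]
for c in ('scene','top'):
    s,d=r.grab_frame(c); W=world(c,d); o=SEAT-XC*.009; q=W[...,:2]-o
    k=(d>0)&(np.hypot(q[...,0],q[...,1])<.030)&(abs(W[...,2]-.076)<.008); p=W[k]-W[k].mean(0)
    n=np.linalg.svd(p,full_matrices=False)[2][2]; b=np.arccos(abs(n[2])); tl.append(b); print(c,k.sum(),'lid tilt',b.round(3))
o=r.observe(); print(o['force'].round(1),o['dq'].round(3),o['clock'])
if min(tl)<.06: print(r.hand_in())
```

```text
scene 306 lid tilt 0.011
top 474 lid tilt 0.012
[ 7.1  1.8 13.7] [ 0.    -0.    -0.001 -0.001  0.001 -0.001] 16.95
the job is handed in; nothing more can be done
None
```

I handed the job in at about 17 s, with no verdict returned: the short tin stands upright on the seat (lid tilt about 0.01 rad), roughly 11 mm forward in the V against the 13 mm limit. The catch is flipped to about 1.33 rad, and the lever is gripped and held at about 0.69 rad of its 0.7 rad stop; the pad's press on the tin was not measured.

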